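# Unlock the reagent strongbox and take out its shackle

## Robot

A 6-joint arm with a two-finger parallel gripper is mounted at the origin on a cart in front of the work surface, level with it; the furniture and walls round the work are solid. World frame = base frame: x ahead of the robot, y to its left, z up, the work surface at z = 0. Lengths are in m, angles in rad, forces in N, time in s.
With the tool pointing down it reaches from about 0.325 to 0.9 m from the base axis. Payload 6.1 kg.
Tool frame: the origin (TCP) lies between the finger pads; the fingertips stand arm.finger_overhang ahead of it and the grasp point (between the pads) lies 3 mm ahead of it (arm.finger_overhang is the distance from the TCP to the fingertips, in m); z points along the fingers, y is the line along which they close (so a half turn about z gives the same grasp; the last joint's range is limited). The gripper opens to 87 mm and grips with 3 to 60 N. Pads are 19 mm wide; open, the fingers measure 117 mm over their backs; the gripper's body (75 mm by 190 mm) begins 51 mm behind the grasp point.
Start: joints at [-1.333, 0.22, 1.526, -0, 1.395, -0.126], TCP at [0.222, -0.584, 0.245] pointing down, gripper open.
Joint ranges: [-2.98, 2.98], [-0.91, 2.08], [0.09, 2.57], [-1.24, 4.39], [0.2, 2.65], [-2.68, 2.68]. Speed limits (rad/s): [2.57, 2.57, 3.01, 3.14, 3.14, 3.14].

## Interface

Orientations are given as a rotation vector (axis times angle).
In Python, from station import arm gives the robot as it stands. The module is installed in compiled form; this text tells all that it offers.
- The arm moves only by the shell command python3 -m handwheel 'ROWS' [FORCE]. ROWS is JSON, a list that holds one entry, the list of rows, each a list of 7 numbers: the shift along the tool's x, y, z as a fraction of full scale, then the turn, a rotation vector about the tool's x, y, z as a fraction of full scale, then the finger opening in mm, from 0 to 87. In form: [[[x, y, z, wx, wy, wz, fingers], ...]]. A call has 1 to 5 rows; each row is the pose to reach, as a shift and turn from the pose commanded when the call began, along the tool's axes at that moment; what a row does not reach only later rows make up. Full scale, the value 1, is 0.25 m for a shift and pi/2 rad for a turn. A row lasts 1/10 s, in which the tool goes at most 50 mm and 8.59 degrees, less where a joint would pass 70% of its speed; a pose out of reach is approached as far as the arm can. A call with a number of a shift or a turn outside -1 to 1 is refused whole. A call with a gripper value outside its range is refused whole. The fingers move at their own pace and stop on an object; FORCE is the grip in N (left out, the last holds). Time passes only in rows, so rows that repeat a pose let the fingers close. It gives the time, the measured TCP pose, the force, the opening and the grip force at its end, in the units of the state.
- arm.read_state(): the state, without advancing time (a new reading comes with each control period).
- arm.get_image(name): name is "side" or "top"; returns (picture, depth): 420x560x3 uint8, red, green, blue; 420x560 float32, m along the optical axis (not along the pixel's ray), 0 where there is no reading.
- arm.get_calibration(name): a dict with "fovy" (degrees; the focal length in pixels is half the picture's height over the tangent of half this angle, whatever the lens; pixels are square), "cx", "cy" (the principal point, pixels), "cam_to_world" (4x4, takes a point from camera to world coordinates). Camera axes: x right, y down, z forward; pixel columns grow to the right and rows downward; lengths in m; the calibration is good to about 2 mm. A picture is of the moment at which its call begins. get_calibration takes no time and is no camera call.
- arm.close_job(): hands the job in; it is judged then, once.
Trained networks look in the newest picture that a camera, given by its name, has taken for a name from the list of things; names that differ only in an ending like _2 or _b are one class to them, and where a whole thing is asked for, a point or a joint stands for the part that bears it (a point fixed in the world has none). Each returns a list of dicts, best first, with "confidence" (0 to 1); they miss things now and then, are a little off and sometimes report something else, mostly with a low value. They report only what shows in the picture. A call takes as long as a camera call. They do not tell look-alikes from the thing itself.
- arm.find_in(camera, label): "point" ([x, y, z] in m, in world coordinates, good to about 4 mm: the middle of the surface that is visible of it).
- arm.trace(camera, label): "mask" (420x560 bool, what is visible of it).
The state is a dict: "clock": time; "q": joint angles; "qvel": joint speeds; "tau": joint torques, N m; "eef_pos": TCP position; "tool_rot": TCP orientation; "force": force on the tool from outside, world axes, zero at the start; "torque": the same for the moment, N m; "gripper_width": finger opening in m; "grip_force": force on a finger pad.
Only numpy, scipy, OpenCV 4.12 (cv2) and the standard library are available. Lean on these libraries where they do the work, as an engineer would, in place of code of your own. Each camera call takes 0.05 s, during which the arm holds its last target. There are 200 camera calls.

## Task

Unlock the strongbox: turn the splash cap that covers its dial counter-clockwise (seen from above) to free it, lift it off and stand it on the white mat. Turn the dial clockwise, click by click, until its pointer rests in the click at the index line on the lid, then pull the shackle straight up out of the box and finish still holding it in the gripper, still, legs down, with its feet about 5 cm clear of the lid. Leave the other things on the worktop where they are.

Things in the scene. Friction and masses are not known exactly. Their poses are not given: they have to be found in the camera images.
- strongbox: grey steel box fixed on the worktop, 130 (x) x 220 (y) mm, lid top 60 mm up. Origin: centre of its underside; z up, its -x (hasp) side faces the robot. At x = 0 on the lid: dial axis at y = +45 mm (under the splash cap), the shackle's legs in holes at y = -15 and -65 mm. Two claws, 10 mm high, stand 33 to 46 mm from the dial axis on its +x and -x sides.
- splash_cap: loose aluminium cup, upside down over the dial, 60 mm diameter, 40 mm high, about 100 g. Origin: centre of its open underside; z up. Two lugs (at its +x and -x, 4 mm high, reaching 39 mm from the axis) are hooked under the box's claws. Lug turn is the cap's yaw relative to the box: about 0 at first; free from 0.55 counter-clockwise, stop at 0.93: turn 0.75, then lift 50 mm to clear the dial.
- dial (a joint): dial angle about its vertical axis, rad: 0 when the pointer is at the index line (towards the box's -x), positive counter-clockwise seen from above; starts between 0.6 and 1.4. End stops -0.5 and 1.7. Spring clicks every 0.3 rad (0, 0.3, 0.6...), up to 0.15 N m between them; let go, it settles within 0.05 of the nearest. The shackle comes out only in the click at 0 (within 0.15).
- dial_grip (a point): middle of the dial's grip bar, on the dial axis, 20 mm above the lid. The bar is 36 mm long, 11 mm wide and runs from 9 to 31 mm above the lid, on a round skirt of 43 mm diameter; it lies along the box's x when the dial is at 0 and turns with the dial. A white stroke on top marks the pointer end.
- index_line (a point): the index line on the lid, in front of the dial: black stroke 14 mm long, its middle 56.5 mm from the dial axis towards the box's -x.
- shackle: loose steel U-shaped shackle, about 200 g, round bar 10 mm thick, legs 50 mm apart along its y (the box's y at first), 117 mm tall, bow on top. Origin: midway between the leg ends, 52 mm below the lid top at first; z up. A foot near the end of the leg next to the dial is caught in the lock until the dial is at 0. It must rise 52 mm to leave the lid.
- shackle_bar (a point): middle of the shackle's top bar, 112 mm above the shackle's origin (60 mm above the lid at first). The bar is straight for 26 mm along the shackle's y, 10 mm thick, free space beneath and to both sides.
- mat: white square mat fixed on the worktop, 110 x 110 x 4 mm, on the left or on the right of the box. Origin: centre of its underside.
- tip_box: blue pipette tip box, 95 x 122 x 88 mm, bystander on the other side of the box than the mat. Origin: centre of its underside.
- small_beaker: small clear beaker, 44 mm diameter, 60 mm high, bystander close to the box's -y side. Origin: centre of its underside.
- bench_timer: flat white bench timer, 62 x 66 x 18 mm, bystander close to the box's +y side. Origin: centre of its underside.
- cap_grip (a point): middle of the grip bar on top of the splash cap, 51 mm above the cap's origin. The bar is 44 mm long along the cap's x, 11 mm wide, 22 mm high (40 to 62 mm above the cap's origin).
Not all that is in view belongs to the job. There is more than one size of the mat; the job needs the larger.

How it is judged:
On the way, in this order (a step that is already met when the one before it is completed fails the run):
1. the splash cap stands released and upright on the mat (horizontal distance between splash_cap and mat below 0.05 m and height (world z) of splash_cap below 0.012 m and angle between splash_cap's own z axis and vertical below 0.1 rad and contact force between splash_cap and the fingers below 0.1 N), for 0.2 s.
2. the dial is in the click at the index line, the shackle still home (value of joint dial between -0.15 and 0.15 rad and z of shackle in the frame of strongbox below 0.018 m), for 0.2 s.
3. the shackle is pulled out of the lid (z of shackle in the frame of strongbox above 0.068 m and contact force between shackle and the fingers above 1 N), for 0.2 s.
At the end, for the whole second after the job is handed in: The gripper holds the shackle still, legs down (within 0.35 rad), its leg ends 25 mm or more above the lid and touching nothing of the box; the dial is within 0.15 rad of the index line; the cap stands upright on the mat, within 50 mm of its centre (z of shackle in the frame of strongbox above 0.085 m and angle between shackle's own z axis and vertical below 0.35 rad and contact force between shackle and the fingers above 1 N and contact force between shackle and strongbox below 0.1 N and linear speed of shackle below 0.03 m/s and value of joint dial between -0.15 and 0.15 rad and horizontal distance between splash_cap and mat below 0.05 m and height (world z) of splash_cap below 0.012 m and angle between splash_cap's own z axis and vertical below 0.1 rad); the arm keeps its last pose, push and grip.
It fails at once if a bystander is pushed more than 25 mm (distance of any of tip_box, small_beaker, bench_timer from where it was at the start of the episode above 0.025 m).
It fails at once if the shackle is forced up while the dial is off its mark (z of shackle in the frame of strongbox between 0.022 and 0.05 m and (value of joint dial above 0.25 rad or value of joint dial below -0.25 rad)).
It also fails if it takes over 67 s, if anything falls off the work surface, if the arm or the gripper's body presses on something with over 40 N, if the wrist force passes 120 N, or if a joint passes its speed limit or range.

## Working session

There is one attempt and no reset: what is moved stays moved. The work goes in short steps, Python scripts to look and compute and a shell command to move; the robot and the scene stay as the last step left them, time stands still between calls to the robot, and variables do not carry over. Pictures are saved under pics/ and viewed, at most 10 in all, crops included, and the job is handed in when it is done.

```bash
mkdir -p pics; cat > h.py <<'E'
import numpy as np, cv2
from scipy.spatial.transform import Rotation as R
from station import arm
def shot(cam,fn=None):
    im,d=arm.get_image(cam)
    if fn: cv2.imwrite('pics/'+fn,im[:,:,::-1])
    return im,d
def world(cam,u,v,z):
    c=arm.get_calibration(cam);f=210/np.tan(np.radians(c['fovy'])/2)
    return np.array(c['cam_to_world'])@np.array([(u-c['cx'])/f*z,(v-c['cy'])/f*z,z,1])
def pix(cam,p):
    c=arm.get_calibration(cam);f=210/np.tan(np.radians(c['fovy'])/2)
    q=np.linalg.inv(np.array(c['cam_to_world']))@np.r_[p,1]
    return q[0]/q[2]*f+c['cx'],q[1]/q[2]*f+c['cy']
def cloud(cam,d):
    c=arm.get_calibration(cam);f=210/np.tan(np.radians(c['fovy'])/2)
    v,u=np.mgrid[:420,:560]
    p=np.stack([(u-c['cx'])/f*d,(v-c['cy'])/f*d,d,np.ones_like(d)],-1)@np.array(c['cam_to_world']).T
    return p[...,:3]
def rel(p,yaw=None):
    """shift fractions in tool axes from present TCP to world p; yaw = wanted world direction of tool y (mod pi)"""
    s=arm.read_state();Rt=R.from_rotvec(s['tool_rot']).as_matrix()
    sh=Rt.T@(np.array(p)-s['eef_pos'])/0.25
    ty=np.arctan2(Rt[1,1],Rt[0,1]); out=[np.round(sh,3)]
    if yaw is not None:
        e=(yaw-ty+np.pi/2)%np.pi-np.pi/2
        out.append(('wz',round(-e/(np.pi/2),3)))  # tool z down
    return out
E
python3 - <<'E'
from h import *
np.set_printoptions(precision=3,suppress=True)
print(arm.finger_overhang,arm.read_state())
for c in('top','side'):
    im,d=shot(c,c+'0.png')
    print(c,arm.get_calibration(c))
    for l in('strongbox','splash_cap','cap_grip','index_line','shackle','shackle_bar','mat','tip_box','small_beaker','bench_timer'):
        print(l,[(round(r['confidence'],2),np.round(r['point'],3),np.round(pix(c,r['point']))) for r in arm.find_in(c,l)])
E
```

```text
0.022 {'clock': 0.0, 'q': array([-1.333,  0.221,  1.528,  0.   ,  1.395, -0.126]), 'qvel': array([-0.001, -0.   ,  0.   , -0.001, -0.001,  0.002]), 'tau': array([ -0.   , -49.461, -38.738,   0.07 ,   0.057,  -0.   ]), 'eef_pos': array([ 0.222, -0.584,  0.243]), 'tool_rot': array([-3.088, -0.568,  0.   ]), 'force': array([-0.526,  0.207, -0.565]), 'torque': array([ 0.016, -0.001, -0.017]), 'grip_force': 0.0, 'gripper_width': 0.08709566001403343}
top {'fovy': 55.79992447184666, 'cx': 277.8666995621717, 'cy': 208.59734247897276, 'cam_to_world': array([[ 0.002, -0.984,  0.178,  0.33 ],
       [-1.   , -0.002,  0.001, -0.009],
       [-0.001, -0.178, -0.984,  1.034],
       [ 0.   ,  0.   ,  0.   ,  1.   ]])}
strongbox [(0.71, array([0.465, 0.078, 0.061]), array([243., 225.]))]
splash_cap [(0.96, array([0.483, 0.132, 0.097]), array([219., 215.]))]
cap_grip [(0.86, array([0.485, 0.131, 0.096]), array([220., 215.]))]
index_line [(0.74, array([0.469, 0.078, 0.061]), array([243., 223.])), (0.17, array([ 0.434, -0.052,  0.002]), array([295., 240.]))]
shackle [(0.5, array([0.464, 0.055, 0.122])
[... 1007 characters left out ...]
5, 0.161, 0.057]), array([294., 262.]))]
shackle [(0.47, array([0.473, 0.034, 0.103]), array([295., 218.])), (0.16, array([0.486, 0.151, 0.098]), array([285., 243.]))]
shackle_bar [(0.5, array([0.466, 0.036, 0.098]), array([297., 221.]))]
mat [(0.9, array([ 0.469, -0.362,  0.007]), array([304., 194.])), (0.65, array([ 0.51 , -0.198,  0.008]), array([288., 213.])), (0.35, array([0.485, 0.154, 0.101]), array([286., 243.]))]
tip_box [(0.73, array([0.489, 0.4  , 0.085]), array([270., 323.])), (0.57, array([0.484, 0.15 , 0.101]), array([286., 242.]))]
small_beaker [(0.58, array([ 0.435, -0.066,  0.055]), array([311., 218.]))]
bench_timer [(0.46, array([0.468, 0.16 , 0.062]), array([293., 260.]))]
```

View pics/top0.png

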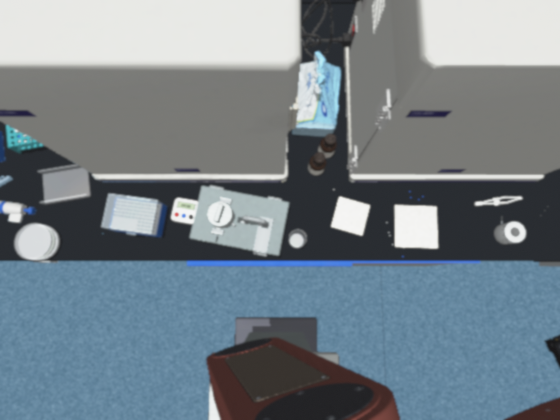

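View pics/side0.png

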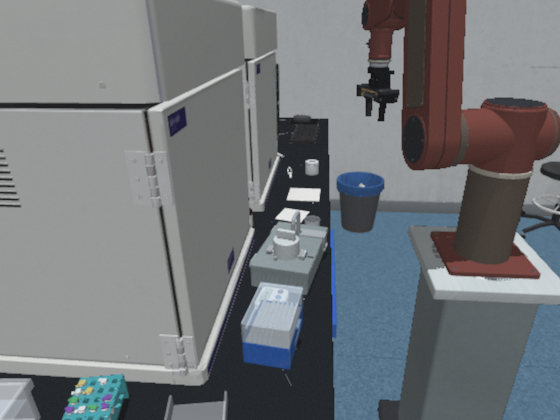

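The top view shows the strongbox at about (240,220), the cap at (219,214), the shackle at (252,220), the tip box at (133,216), the timer at (184,211) and the beaker at (297,240). There are two mat candidates, (351,217) and (415,228). The second looks larger, so I'll measure both and check a close crop.

```bash
python3 - <<'E'
from h import *
np.set_printoptions(precision=4,suppress=True)
im,d=shot('top'); P=cloud('top',d)
cr=im[175:265,170:450]
cv2.imwrite('pics/crop0.png',cv2.resize(cr[:,:],None,fx=2.85,fy=2.85,interpolation=cv2.INTER_CUBIC)[:,:,::-1])
cv2.imwrite('pics/crop1.png',cv2.resize(im[180:262,180:300],None,fx=6.5,fy=6.5,interpolation=cv2.INTER_CUBIC)[:,:,::-1])
x,y,z=P[...,0],P[...,1],P[...,2]
def rect(m,n):
    pts=P[m][:,:2].astype(np.float32)*1000
    print(n,m.sum(),cv2.minAreaRect(pts),np.median(P[m],0))
reg=(x>.35)&(x<.58)&(y>-.06)&(y<.22)
lid=reg&(abs(z-.06)<.008); 
lid=cv2.morphologyEx(lid.astype(np.uint8),cv2.MORPH_OPEN,np.ones((3,3)))>0
rect(lid,'lid')
cap=reg&(y>.09)&(z>.09)&(z<.107); rect(cap,'captop')
bar=reg&(y>.09)&(z>.11); 
if bar.sum(): rect(bar,'capbar')
sh=reg&(y<.09)&(z>.085); rect(sh,'shackle'); print(np.percentile(z[sh],[5,50,95]))
for a in arm.trace('top','mat'): rect(a['mask'],'mat %.2f'%a['confidence'])
for l in('splash_cap','cap_grip','shackle','shackle_bar'):
    for a in arm.trace('top',l)[:1]: rect(a['mask'],l)
# furniture front
for c in range(180,440,30): print(c,[ (round(float(x[r,c]),3),round(float(z[r,c]),2)) for r in (100,140,165,172,178,184)])
E
```

```text
lid 4048 ((480.36541748046875, 88.96659851074219), (224.34068298339844, 143.4708251953125), 79.13127136230469) [0.4701 0.0749 0.0604]
captop 388 ((486.0052795410156, 132.88674926757812), (58.04539108276367, 57.9638786315918), 1.882689118385315) [0.4852 0.1282 0.1001]
capbar 100 ((487.3428955078125, 133.17236328125), (11.514857292175293, 43.97842025756836), 74.49008178710938) [0.4865 0.1321 0.1209]
shackle 112 ((470.70416259765625, 48.78527069091797), (57.54592514038086, 9.738877296447754), 78.8505630493164) [0.4701 0.0477 0.1225]
[0.097  0.1225 0.1265]
mat 0.89 987 ((418.9983215332031, -138.760986328125), (103.7276840209961, 297.8010559082031), 53.751739501953125) [ 0.4975 -0.1966  0.0029]
mat 0.69 1736 ((439.0459289550781, -212.3328857421875), (130.00631713867188, 443.3741455078125), 11.940842628479004) [ 0.4709 -0.3671  0.0036]
splash_cap 534 ((486.7322082519531, 131.95579528808594), (58.09517288208008, 57.66975021362305), 16.287084579467773) [0.483  0.1294 0.1005]
cap_grip 524 ((486.2178955078125, 131.92555236816406), (56.96857833862305, 57.22770690917969), 27.407655715942383) [0.
[... 290 characters left out ...]
599, 0.13), (0.599, 0.07), (0.589, 0.04), (0.584, -0.0)]
240 [(0.59, 0.49), (0.598, 0.3), (0.6, 0.12), (0.599, 0.06), (0.589, 0.04), (0.583, 0.0)]
270 [(0.59, 0.49), (0.599, 0.3), (0.599, 0.13), (0.599, 0.07), (0.589, 0.05), (0.584, 0.0)]
300 [(0.784, 0.09), (0.707, 0.0), (0.637, 0.0), (0.618, -0.0), (0.6, 0.0), (0.584, 0.0)]
330 [(0.784, 0.09), (0.672, 0.1), (0.637, 0.0), (0.618, -0.0), (0.601, -0.0), (0.585, -0.0)]
360 [(0.741, 0.18), (0.648, 0.16), (0.599, 0.13), (0.598, 0.07), (0.591, 0.04), (0.585, -0.0)]
390 [(0.632, 0.4), (0.597, 0.3), (0.599, 0.13), (0.599, 0.07), (0.591, 0.04), (0.584, 0.0)]
420 [(0.591, 0.49), (0.599, 0.3), (0.599, 0.13), (0.599, 0.07), (0.591, 0.04), (0.585, 0.0)]
```

View pics/crop1.png

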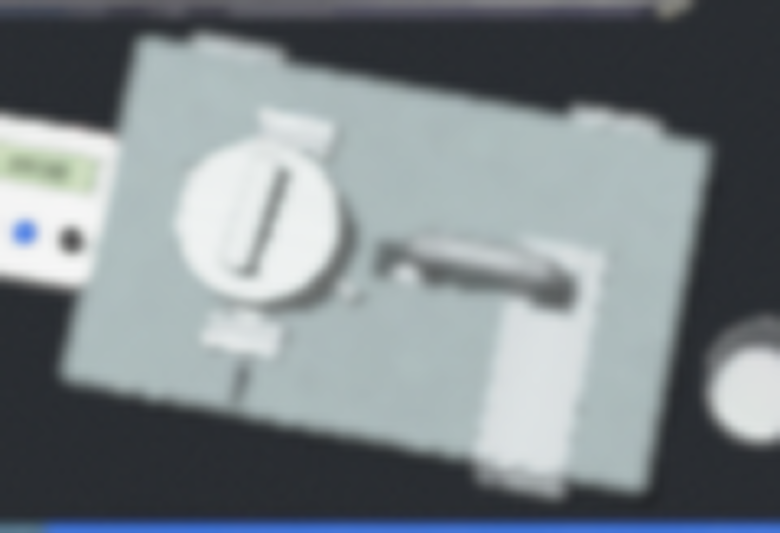

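View pics/crop0.png

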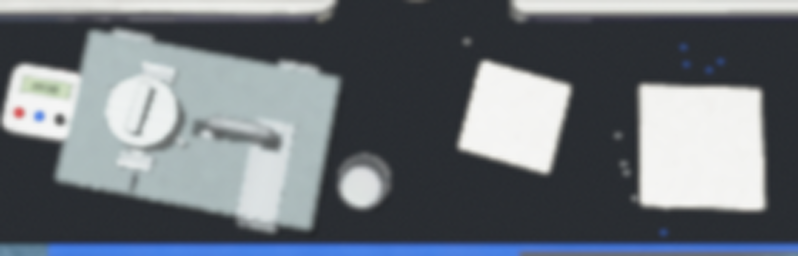

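The close crop shows a clean choice. The larger mat is the right one, at crop (702,147), which is image (415,228) and world (0.470, -0.367). The box yaw is about -10.7°, and the cap, shackle and lid all agree on it. Next I'll refine the cap bar angle and work out the reach.

```bash
python3 - <<'E'
from h import *
im,d=shot('top'); P=cloud('top',d); x,y,z=np.moveaxis(P,-1,0)
bar=(x>.45)&(x<.53)&(y>.1)&(y<.165)&(z>.11)
q=P[bar]; c=q.mean(0); w,v=np.linalg.eigh(np.cov((q-c)[:,:2].T)); a=np.degrees(np.arctan(v[1,1]/v[0,1]))
print(c,np.sqrt(w)*3.46,a)
hsv=cv2.cvtColor(im,cv2.COLOR_RGB2HSV)
for lo,hi in((-.3,-.12),(-.46,-.28)):
    m=(abs(z)<.02)&(x>.38)&(x<.57)&(y>lo)&(y<hi)&(hsv[...,2]>150)&(hsv[...,1]<60)
    m=cv2.morphologyEx(m.astype(np.uint8),cv2.MORPH_OPEN,np.ones((5,5)))>0
    print(cv2.minAreaRect((P[m][:,:2]*1000).astype(np.float32)))
print(rel([.4865,.132,.20],np.radians(a+90)))
E
```

```text
[0.48607441 0.13236003 0.12113933] [0.01169378 0.04384594] -15.264067270319588
((499.2361755371094, -198.76406860351562), (87.1766586303711, 87.47840118408203), 73.68316650390625)
((471.697021484375, -370.07635498046875), (115.4620132446289, 114.40919494628906), 88.52019500732422)
[array([ 2.006, -2.301,  0.178]), ('wz', np.float64(0.401))]
```

```bash
M="python3 -m handwheel"
for i in 1 2 3 4; do $M '[[[0.1,-0.115,0,0,0,0,40],[0.2,-0.23,0,0,0,0,40],[0.3,-0.345,0,0,0,0,40],[0.4,-0.46,0,0,0,0,40],[0.5,-0.575,0,0,0,0,40]]]' 20; done
$M '[[[0,0,0.03,0,0,0.08,40],[0,0,0.06,0,0,0.16,40],[0,0,0.09,0,0,0.24,40],[0,0,0.12,0,0,0.32,40],[0,0,0.15,0,0,0.4,40]]]'
python3 - <<'E'
from h import *
print(rel([.4862,.1324,.125],np.radians(-15.3+90)),arm.read_state()['q'])
E
```

```text
clock: 1.95
eef_pos: [0.2883, -0.4039, 0.2446]
tool_rot: [3.09, 0.568, 0.0]
force: [0.3, 0.4, 0.1]
gripper_width: 0.0549
grip_force: 0.0
clock: 2.45
eef_pos: [0.354, -0.2251, 0.2448]
tool_rot: [3.089, 0.568, 0.001]
force: [2.0, -0.5, 0.5]
gripper_width: 0.04
grip_force: 0.0
clock: 2.95
eef_pos: [0.4198, -0.0461, 0.2449]
tool_rot: [3.089, 0.568, 0.002]
force: [0.1, 0.1, 0.1]
gripper_width: 0.0402
grip_force: 0.0
clock: 3.45
eef_pos: [0.4854, 0.1329, 0.2448]
tool_rot: [3.09, 0.569, 0.001]
force: [0.6, -0.6, 0.0]
gripper_width: 0.04
grip_force: 0.0
clock: 3.95
eef_pos: [0.4851, 0.1313, 0.2068]
tool_rot: [-3.113, 0.422, -0.0]
force: [-0.0, -0.4, -0.3]
gripper_width: 0.0401
grip_force: 0.0
[array([ 0.003, -0.005,  0.327]), ('wz', np.float64(-0.002))] [ 1.07309205e-01 -4.44521615e-02  1.88174480e+00  5.97205431e-06
  1.30409584e+00  1.94756755e+00]
```

```bash
M="python3 -m handwheel"
$M '[[[0,-0.005,0.1,0,0,0,40],[0,-0.005,0.2,0,0,0,40],[0.003,-0.005,0.28,0,0,0,40],[0.003,-0.005,0.325,0,0,0,40],[0.003,-0.005,0.325,0,0,0,40]]]' 25
$M '[[[0,0,0,0,0,0,5],[0,0,0,0,0,0,5],[0,0,0,0,0,0,5],[0,0,0,0,0,0,5],[0,0,0,0,0,0,5]]]' 25
python3 - <<'E'
from h import *
shot('side','side1.png')
im=cv2.imread('pics/side1.png')[170:290,210:370];cv2.imwrite('pics/side1c.png',cv2.resize(im,None,fx=4.8,fy=4.8,interpolation=cv2.INTER_CUBIC))
E
```

```text
clock: 4.45
eef_pos: [0.4849, 0.132, 0.1242]
tool_rot: [3.113, -0.414, -0.005]
force: [0.4, 0.2, -1.3]
gripper_width: 0.0402
grip_force: 0.0
clock: 4.95
eef_pos: [0.4864, 0.1322, 0.1263]
tool_rot: [-3.114, 0.414, -0.001]
force: [0.3, -0.4, 1.0]
gripper_width: 0.0107
grip_force: 25.0
```

View pics/side1c.png

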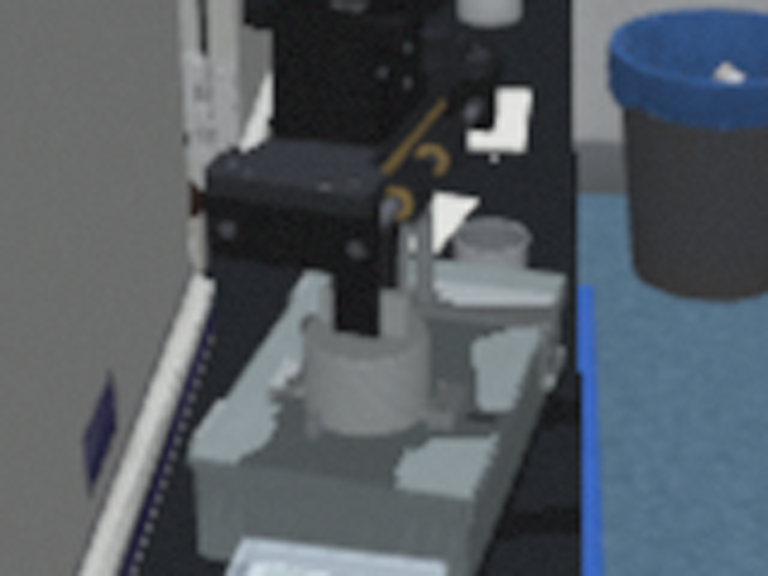

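The fingers close on the bar at crop (375,300), and the cap sits between the claws. Now I'll turn it counter-clockwise.

```bash
M="python3 -m handwheel"
$M '[[[0,0,0,0,0,-0.07,5],[0,0,0,0,0,-0.14,5],[0,0,0,0,0,-0.21,5],[0,0,0,0,0,-0.28,5],[0,0,0,0,0,-0.35,5]]]'
$M '[[[0,0,0,0,0,-0.06,5],[0,0,0,0,0,-0.12,5],[0,0,0,0,0,-0.17,5],[0,0,0,0,0,-0.17,5],[0,0,0,0,0,-0.17,5]]]'
```

```text
clock: 5.5
eef_pos: [0.4866, 0.1324, 0.1262]
tool_rot: [-3.108, -0.453, -0.002]
force: [0.5, 0.4, 1.2]
gripper_width: 0.0108
grip_force: 25.0
clock: 6.0
eef_pos: [0.4864, 0.1323, 0.1262]
tool_rot: [-3.023, -0.853, -0.001]
force: [0.2, 1.0, 2.3]
gripper_width: 0.0109
grip_force: 25.0
```

```bash
M="python3 -m handwheel"
$M '[[[0,0,-0.04,0,0,0,5],[0,0,-0.1,0,0,0,5],[0,0,-0.2,0,0,0,5],[0,0,-0.34,0,0,0,5],[0,0,-0.45,0,0,0,5]]]'
python3 - <<'E'
from h import *
print(rel([.470,-.368,.25]),arm.read_state()['force'])
im,d=shot('top');shot('side','side2.png')
cv2.imwrite('pics/side2c.png',cv2.resize(cv2.imread('pics/side2.png')[140:290,200:370],None,fx=3.5,fy=3.5,interpolation=cv2.INTER_CUBIC))
E
```

```text
clock: 6.5
eef_pos: [0.486, 0.1321, 0.2403]
tool_rot: [3.023, 0.855, 0.001]
force: [0.8, -0.3, -1.0]
gripper_width: 0.0111
grip_force: 25.0
[array([-1.102,  1.671, -0.039])] [ 0.83252199 -0.25656016 -0.98981973]
```

View pics/side2c.png

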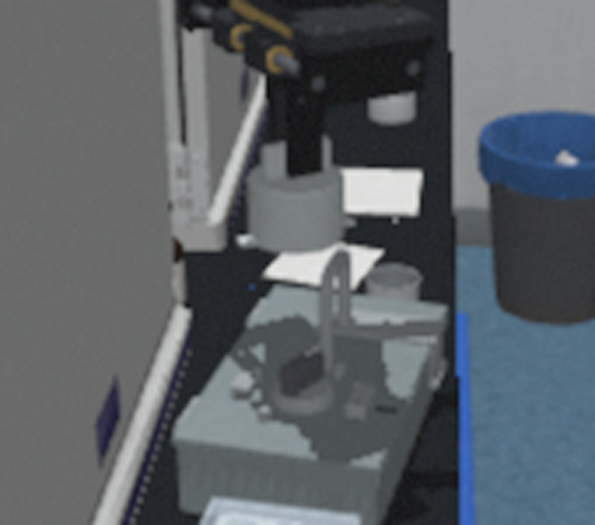

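The cap hangs in the gripper at crop (297,205), and the dial is bare with its dark bar at (300,370). Next I'll carry the cap to the large mat.

```bash
M="python3 -m handwheel"
for i in 1 2 3; do $M '[[[-0.074,0.111,0,0,0,0,5],[-0.148,0.222,0,0,0,0,5],[-0.222,0.333,0,0,0,0,5],[-0.296,0.444,0,0,0,0,5],[-0.367,0.557,0,0,0,0,5]]]'; done | tail -6
python3 - <<'E'
from h import *
print(rel([.470,-.368,.072]),arm.read_state()['eef_pos'])
c=arm.read_state()['eef_pos']
for cam in('top','side'): print([(round(r['confidence'],2),np.round(r['point'],3)) for r in (shot(cam),arm.find_in(cam,'mat'))[1]])
E
```

```text
clock: 8.1
eef_pos: [0.47, -0.3687, 0.2366]
tool_rot: [-3.021, -0.854, 0.002]
force: [0.5, -1.0, -0.8]
gripper_width: 0.0111
grip_force: 25.0
[array([ 0.002, -0.001,  0.658])] [ 0.46999666 -0.36866446  0.23658943]
[(0.8, array([ 0.464, -0.358,  0.002])), (0.62, array([ 0.493, -0.198,  0.003]))]
[(0.88, array([ 0.468, -0.36 ,  0.006])), (0.67, array([ 0.507, -0.199,  0.007]))]
```

```bash
M="python3 -m handwheel"
$M '[[[0,0,0.16,0,0,0,5],[0,0,0.32,0,0,0,5],[0,0,0.48,0,0,0,5],[0,0,0.6,0,0,0,5],[0,0,0.64,0,0,0,5]]]'
$M '[[[0,0,0.01,0,0,0,5],[0,0,0.02,0,0,0,5],[0,0,0.026,0,0,0,5],[0,0,0.03,0,0,0,5],[0,0,0.03,0,0,0,5]]]'
```

```text
clock: 8.8
eef_pos: [0.4687, -0.364, 0.0737]
tool_rot: [-3.015, -0.856, 0.006]
force: [-0.4, 1.0, -0.5]
gripper_width: 0.0111
grip_force: 25.0
clock: 9.3
eef_pos: [0.4715, -0.3683, 0.0719]
tool_rot: [3.021, 0.856, 0.001]
force: [-1.0, -0.2, -1.0]
gripper_width: 0.0105
grip_force: 25.0
```

```bash
M="python3 -m handwheel"
$M '[[[0,0,0.004,0,0,0,5],[0,0,0.008,0,0,0,5],[0,0,0.01,0,0,0,5],[0,0,0.01,0,0,0,5]]]'
```

```text
clock: 9.7
eef_pos: [0.4714, -0.3685, 0.0702]
tool_rot: [3.021, 0.856, 0.001]
force: [-2.2, 1.3, 9.9]
gripper_width: 0.0106
grip_force: 25.0
```

```bash
M="python3 -m handwheel"
$M '[[[0,0,-0.008,0,0,0,36],[0,0,-0.008,0,0,0,36],[0,0,-0.008,0,0,0,36],[0,0,-0.008,0,0,0,36],[0,0,-0.008,0,0,0,36]]]'
$M '[[[0,0,-0.1,0,0,0,36],[0,0,-0.25,0,0,0,36],[0,0,-0.4,0,0,0,36],[0,0,-0.55,0,0,0,36],[0,0,-0.7,0,0,0,36]]]'
python3 - <<'E'
from h import *
im,d=shot('top','top3.png');shot('side')
for cam in('top','side'): print([(round(r['confidence'],2),np.round(r['point'],3)) for r in arm.find_in(cam,'splash_cap')])
cv2.imwrite('pics/top3c.png',cv2.resize(im[180:262,180:300],None,fx=6.5,fy=6.5,interpolation=cv2.INTER_CUBIC)[:,:,::-1])
P=cloud('top',d); x,y,z=np.moveaxis(P,-1,0)
bar=(x>.45)&(x<.53)&(y>.1)&(y<.165)&(z>.08)
q=P[bar]; c=q.mean(0); w,v=np.linalg.eigh(np.cov((q-c)[:,:2].T)); a=np.degrees(np.arctan(v[1,1]/v[0,1]))
print(c,np.sqrt(w)*3.46,a,rel([.486,.1325,.24],np.radians(a+90)),rel([.486,.1325,.24]))
E
```

```text
clock: 10.2
eef_pos: [0.4709, -0.3677, 0.0701]
tool_rot: [-3.022, -0.857, 0.0]
force: [0.4, 0.4, 0.8]
gripper_width: 0.0344
grip_force: 0.0
clock: 10.7
eef_pos: [0.4708, -0.3676, 0.2466]
tool_rot: [-3.022, -0.857, 0.0]
force: [0.6, 0.0, 0.8]
gripper_width: 0.0357
grip_force: 0.0
[(0.81, array([ 0.464, -0.352,  0.043])), (0.44, array([0.478, 0.092, 0.059]))]
[(0.79, array([ 0.467, -0.347,  0.04 ]))]
[0.48649769 0.13270438 0.09035386] [0.01117149 0.03701936] 55.18569064752534 [array([ 1.101, -1.675,  0.022]), ('wz', np.float64(-0.262))] [array([ 1.101, -1.675,  0.022])]
```

View pics/top3c.png

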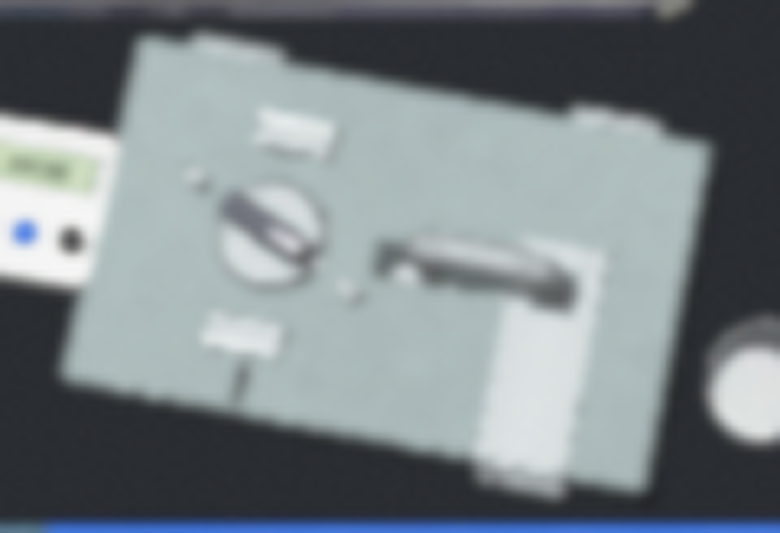

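The cap stands on the mat: its top is at z = 0.04, near (0.47, -0.36). The dial bar is at crop (270,235), with its white pointer end at (300,248) to the lower right. That is a dial angle of about 1.15–1.2, clockwise from there to the index at (240,382). Now to the dial.

```bash
M="python3 -m handwheel"
for i in 1 2 3; do $M '[[[0.074,-0.111,0,0,0,0,30],[0.148,-0.222,0,0,0,0,30],[0.222,-0.333,0,0,0,0,30],[0.296,-0.446,0,0,0,0,30],[0.367,-0.558,0,0,0,0,30]]]'; done | tail -6
$M '[[[0,0,0.05,0,0,-0.07,30],[0,0,0.1,0,0,-0.14,30],[0,0,0.15,0,0,-0.2,30],[0,0,0.2,0,0,-0.262,30],[0,0,0.2,0,0,-0.262,30]]]'
python3 - <<'E'
from h import *
print(rel([.4863,.1326,.094],np.radians(55.2+90)),arm.read_state()['q'])
E
```

```text
clock: 12.4
eef_pos: [0.4845, 0.1341, 0.2431]
tool_rot: [-3.022, -0.856, 0.006]
force: [0.6, 0.6, 0.2]
gripper_width: 0.0299
grip_force: 0.0
clock: 12.9
eef_pos: [0.4831, 0.1326, 0.1913]
tool_rot: [-2.781, -1.456, 0.011]
force: [-0.8, -0.8, -0.0]
gripper_width: 0.0299
grip_force: 0.0
[array([0.009, 0.013, 0.389]), ('wz', np.float64(0.001))] [ 1.10331982e-01 -2.71654558e-02  1.89536142e+00 -4.53778113e-05
  1.28073186e+00  7.16354108e-01]
```

```bash
M="python3 -m handwheel"
$M '[[[0.005,0.008,0.1,0,0,0,30],[0.005,0.008,0.2,0,0,0,30],[0.005,0.008,0.3,0,0,0,30],[0.005,0.008,0.3,0,0,0,30]]]'
python3 - <<'E'
from h import *
print(rel([.4863,.1326,.094],np.radians(55.2+90)))
E
```

```text
clock: 13.3
eef_pos: [0.4847, 0.1323, 0.1163]
tool_rot: [-2.783, -1.451, 0.012]
force: [-0.3, -1.0, -0.3]
gripper_width: 0.0301
grip_force: 0.0
[array([0.005, 0.005, 0.089]), ('wz', np.float64(-0.001))]
```

```bash
M="python3 -m handwheel"
$M '[[[0.005,0.005,0.05,0,0,0,30],[0.005,0.005,0.085,0,0,0,30],[0.005,0.005,0.085,0,0,0,30]]]'
$M '[[[0,0,0,0,0,0,5],[0,0,0,0,0,0,5],[0,0,0,0,0,0,5],[0,0,0,0,0,0,5]]]' 25
```

```text
clock: 13.6
eef_pos: [0.4894, 0.133, 0.0983]
tool_rot: [-2.784, -1.455, 0.002]
force: [-1.0, 0.2, 0.1]
gripper_width: 0.0303
grip_force: 0.0
clock: 14.0
eef_pos: [0.4883, 0.1345, 0.0997]
tool_rot: [-2.78, -1.454, 0.003]
force: [-8.2, 7.0, 7.6]
gripper_width: 0.0105
grip_force: 25.0
```

```bash
python3 - <<'E'
from h import *
s=arm.read_state();Rt=R.from_rotvec(s['tool_rot']).as_matrix();print(Rt.round(2),Rt.T@s['force'],s['torque'],rel([.4864,.1325,.096]))
E
```

```text
[[ 0.57  0.82 -0.  ]
 [ 0.82 -0.57  0.  ]
 [ 0.   -0.   -1.  ]] [  1.0545497  -10.79325425  -7.50380253] [1.07655084 1.41606766 0.11473321] [array([-0.011, -0.002,  0.015])]
```

```bash
M="python3 -m handwheel"
$M '[[[-0.004,-0.004,-0.003,0,0,0,5],[-0.008,-0.006,-0.004,0,0,0,5]]]'
$M '[[[0,0,0,0,0,0.06,5],[0,0,0,0,0,0.12,5],[0,0,0,0,0,0.18,5],[0,0,0,0,0,0.24,5],[0,0,0,0,0,0.24,5]]]'
python3 - <<'E'
from h import *
s=arm.read_state();Rt=R.from_rotvec(s['tool_rot']).as_matrix();print(Rt.round(2),Rt.T@s['force'],s['torque'],rel([.4864,.1325,.096]))
E
```

```text
clock: 14.2
eef_pos: [0.488, 0.1344, 0.0998]
tool_rot: [-2.782, -1.454, -0.007]
force: [9.1, 12.2, -14.0]
gripper_width: 0.0103
grip_force: 25.0
clock: 14.7
eef_pos: [0.4885, 0.1336, 0.0999]
tool_rot: [-3.007, -0.906, -0.006]
force: [7.0, 6.6, -8.8]
gripper_width: 0.0117
grip_force: 26.2
[[ 0.83  0.55  0.  ]
 [ 0.55 -0.83  0.  ]
 [ 0.   -0.   -1.  ]] [ 9.42465119 -1.61251746  8.82093638] [ 1.05994576 -1.14110237  0.46189521] [array([-0.01 , -0.001,  0.016])]
```

```bash
M="python3 -m handwheel"
$M '[[[0.002,0,0.001,0,0,0.06,5],[0.003,0,0.002,0,0,0.12,5],[0.003,0,0.002,0,0,0.18,5],[0.003,0,0.002,0,0,0.24,5],[0.003,0,0.002,0,0,0.3,5]]]'
$M '[[[0,0,0,0,0,0.05,5],[0,0,0,0,0,0.1,5],[0,0,0,0,0,0.15,5],[0,0,0,0,0,0.2,5],[0,0,0,0,0,0.205,5]]]'
python3 - <<'E'
from h import *
s=arm.read_state();Rt=R.from_rotvec(s['tool_rot']).as_matrix();print(np.degrees(np.arctan2(*Rt[[1,0],0])),Rt.T@s['force'],s['torque'],s['q'][5])
E
```

```text
clock: 15.2
eef_pos: [0.4883, 0.1326, 0.1]
tool_rot: [3.136, 0.178, 0.001]
force: [0.2, -0.5, -0.3]
gripper_width: 0.0144
grip_force: 33.6
clock: 15.7
eef_pos: [0.4886, 0.1327, 0.1]
tool_rot: [3.125, -0.32, 0.003]
force: [1.6, -0.2, -1.2]
gripper_width: 0.0203
grip_force: 51.6
-11.70272218053524 [ 1.5754587  -0.13702083  1.1813221 ] [ 0.06728628 -0.27701553  1.65317206] 1.88542365792145
```

The fingers are being forced open and the torque is 1.65 N m, so the dial is lagging behind the tool. I'll stop and look before doing anything else.

```bash
python3 - <<'E'
from h import *
im,_=shot('side');im2,_=shot('top')
a=cv2.resize(im[185:285,235:345],(600,545),interpolation=cv2.INTER_CUBIC)
cv2.imwrite('pics/s4.png',a[:,:,::-1])
E
```

```text
(no output)
```

View pics/s4.png

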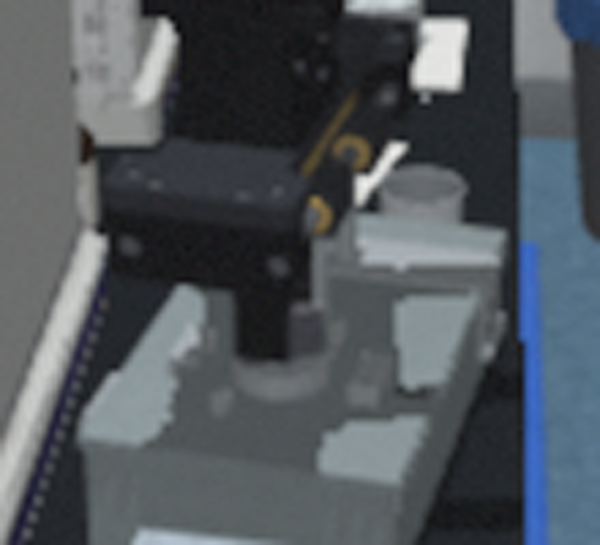

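```bash
M="python3 -m handwheel"
$M '[[[0,0,0,0,0,0,5],[0,0,0,0,0,0,5],[0,0,0,0,0,0,5],[0,0,0,0,0,0,5]]]' 
python3 -c "
from h import *
s=arm.read_state();print(s['torque'],s['q'][5])"
```

```text
clock: 16.2
eef_pos: [0.4886, 0.1321, 0.1]
tool_rot: [3.124, -0.324, 0.002]
force: [1.5, -5.4, 2.0]
gripper_width: 0.0158
grip_force: 24.1
[-0.81072233 -0.33123561  0.42219961] 1.8866387114646699
```

It's creeping round: the width has dropped from 20 to 15.8 mm, so the dial is heavily damped. I'll give it more time.

```bash
M="python3 -m handwheel"
for i in 1 2; do $M '[[[0,0,0,0,0,0,5],[0,0,0,0,0,0,5],[0,0,0,0,0,0,5],[0,0,0,0,0,0,5],[0,0,0,0,0,0,5]]]' 40 
python3 -c "
from h import *
s=arm.read_state();print(s['torque'],s['q'][5])"; done
```

```text
clock: 16.7
eef_pos: [0.4886, 0.132, 0.1]
tool_rot: [3.124, -0.323, 0.002]
force: [2.0, -5.9, 1.6]
gripper_width: 0.0142
grip_force: 37.7
[-0.83673538 -0.28991542  0.6421697 ] 1.8862908343511984
clock: 17.2
eef_pos: [0.4886, 0.1321, 0.1]
tool_rot: [3.124, -0.324, 0.002]
force: [1.9, -4.4, 2.1]
gripper_width: 0.015
grip_force: 37.7
[-0.85231502 -0.32709338  0.59357588] 1.8862961967268606
```

```bash
M="python3 -m handwheel"
$M '[[[0,0,0,0,0,0,26],[0,0,0,0,0,0,26],[0,0,-0.1,0,0,0,26],[0,0,-0.25,0,0,0,26],[0,0,-0.4,0,0,0,26]]]' 25
python3 - <<'E'
from h import *
im,d=shot('side'); P=cloud('side',d); x,y,z=np.moveaxis(P,-1,0)
for t in(.08,.085):
    bar=(x>.455)&(x<.52)&(y>.105)&(y<.16)&(z>t)&(z<.1)
    q=P[bar]; c=q.mean(0); w,v=np.linalg.eigh(np.cov((q-c)[:,:2].T)); a=np.degrees(np.arctan(v[1,1]/v[0,1]))
    print(bar.sum(),c,np.sqrt(w)*3.46,a)
cv2.imwrite('pics/s5.png',cv2.resize(im[215:285,240:340],(800,560),interpolation=cv2.INTER_CUBIC)[:,:,::-1])
E
```

```text
clock: 17.7
eef_pos: [0.4866, 0.1332, 0.1995]
tool_rot: [-3.124, 0.325, 0.006]
force: [0.6, 0.5, -0.4]
gripper_width: 0.0259
grip_force: 0.0
102 [0.4868047  0.13616842 0.0878266 ] [0.00872169 0.03560862] 5.740793423410175
72 [0.48641888 0.1356781  0.09002352] [0.00956055 0.0357918 ] 5.347707523176294
```

View pics/s5.png

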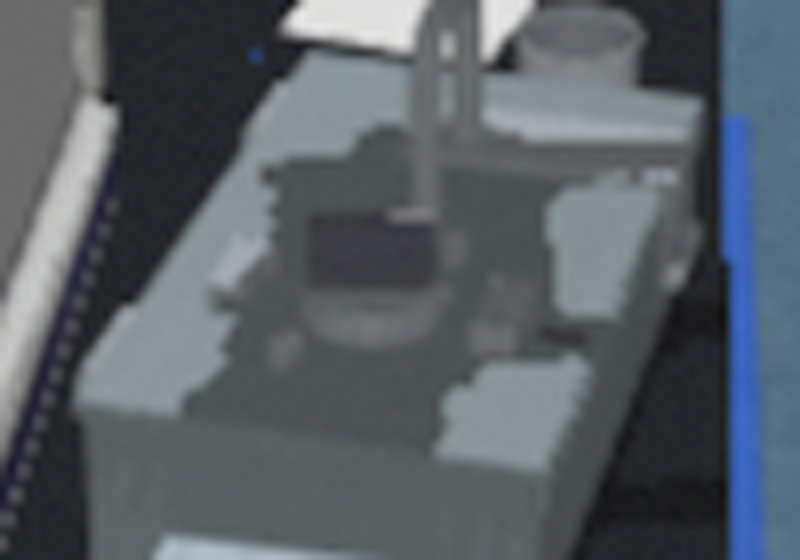

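The bar, centred at crop (372,250), lies at about 5.5° in the world, which puts the dial at the 0.3 click. The white pointer end is on the robot side at (410,213). One more click is needed, so I'll regrip aligned, lower and firmer.

```bash
M="python3 -m handwheel"
$M '[[[0,0,0.05,0,0,-0.09,30],[0,0,0.1,0,0,-0.18,30],[0,0,0.15,0,0,-0.19,30],[0,0,0.2,0,0,-0.19,30],[0,0,0.2,0,0,-0.19,30]]]' 50
python3 -c "
from h import *
print(rel([.4864,.1326,.0945],np.radians(95.5)))"
```

```text
clock: 18.25
eef_pos: [0.4862, 0.1326, 0.1468]
tool_rot: [-3.138, -0.14, 0.008]
force: [-0.3, -0.3, -0.1]
gripper_width: 0.0299
grip_force: 0.0
[array([0.002, 0.   , 0.209]), ('wz', np.float64(-0.004))]
```

```bash
M="python3 -m handwheel"
$M '[[[0,0,0.07,0,0,0,30],[0,0,0.14,0,0,0,30],[0,0,0.2,0,0,0,30],[0,0,0.208,0,0,0,30],[0,0,0.208,0,0,0,30]]]'
$M '[[[0,0,0,0,0,0,5],[0,0,0,0,0,0,5],[0,0,0,0,0,0,5],[0,0,0,0,0,0,5]]]' 50
$M '[[[0,0,0,0,0,0.04,5],[0,0,0,0,0,0.08,5],[0,0,0,0,0,0.12,5],[0,0,0,0,0,0.16,5],[0,0,0,0,0,0.2,5]]]'
$M '[[[0,0,0,0,0,0,5],[0,0,0,0,0,0,5],[0,0,0,0,0,0,5]]]'
python3 -c "
from h import *
s=arm.read_state();print(s['torque'],s['q'][5])"
```

```text
clock: 18.75
eef_pos: [0.4879, 0.1327, 0.0974]
tool_rot: [-3.138, -0.143, 0.001]
force: [0.9, -0.2, -1.0]
gripper_width: 0.0301
grip_force: 0.0
clock: 19.15
eef_pos: [0.4887, 0.132, 0.0983]
tool_rot: [3.137, 0.145, 0.002]
force: [-0.2, -3.9, 3.0]
gripper_width: 0.0108
grip_force: 50.0
clock: 19.65
eef_pos: [0.4886, 0.1313, 0.0983]
tool_rot: [3.119, -0.351, 0.002]
force: [-0.1, -6.3, 3.4]
gripper_width: 0.0107
grip_force: 50.1
clock: 19.95
eef_pos: [0.4887, 0.1313, 0.0983]
tool_rot: [3.12, -0.347, 0.002]
force: [-0.2, -7.3, 3.0]
gripper_width: 0.0106
grip_force: 50.0
[-1.1534497   0.12521118  0.26561558] 1.9019604002263881
```

```bash
M="python3 -m handwheel"
$M '[[[0,0,0,0,0,0,30],[0,0,0,0,0,0,30],[0,0,-0.1,0,0,0,30],[0,0,-0.25,0,0,0,30],[0,0,-0.42,0,0,0,30]]]' 25
python3 - <<'E'
from h import *
im,d=shot('side'); P=cloud('side',d); x,y,z=np.moveaxis(P,-1,0)
for t in(.08,.085):
    bar=(x>.455)&(x<.52)&(y>.105)&(y<.16)&(z>t)&(z<.1)
    q=P[bar]; c=q.mean(0); w,v=np.linalg.eigh(np.cov((q-c)[:,:2].T)); a=np.degrees(np.arctan(v[1,1]/v[0,1]))
    print(bar.sum(),c,np.sqrt(w)*3.46,a)
m=(x>.44)&(x<.5)&(y>.0)&(y<.09)&(z>.11)&(z<.13); print(m.sum(),P[m].mean(0))
print(rel([.4705,.049,.19],np.radians(79.2-90)))
print(rel([.4705,.049,.19]))
E
```

```text
clock: 20.45
eef_pos: [0.4867, 0.1329, 0.2023]
tool_rot: [3.122, -0.348, -0.005]
force: [0.5, 0.1, 0.2]
gripper_width: 0.0292
grip_force: 0.0
99 [0.48686638 0.13622114 0.08777072] [0.00995955 0.0379947 ] -12.026787636273447
73 [0.48641111 0.13605251 0.08977099] [0.01068286 0.0365072 ] -14.333031991691621
64 [0.47206313 0.0595081  0.12037322]
[array([-0.008,  0.348,  0.084]), ('wz', np.float64(0.979))]
[array([-0.008,  0.348,  0.084])]
```

The dial reads about -0.03 rad, so it sits in the click at the index. Next is the shackle. Joint 6 limits me to turning by -1.02.

```bash
M="python3 -m handwheel"
$M '[[[-0.003,0.12,0,0,0,0,40],[-0.006,0.24,0,0,0,0,40],[-0.008,0.348,0,0,0,0,40],[-0.008,0.348,0,0,0,0,40]]]'
for i in 1 2; do $M '[[[0,0,0,0,0,-0.09,40],[0,0,0,0,0,-0.18,40],[0,0,0,0,0,-0.27,40],[0,0,0,0,0,-0.36,40],[0,0,0,0,0,-0.45,40]]]'; done
$M '[[[0,0,0,0,0,-0.06,40],[0,0,0,0,0,-0.12,40],[0,0,0,0,0,-0.12,40]]]'
python3 - <<'E'
from h import *
im,d=shot('top'); 
print(rel([.4705,.049,.1225],np.radians(79.2-90)),arm.read_state()['q'])
E
```

```text
clock: 20.9
eef_pos: [0.4664, 0.0464, 0.2024]
tool_rot: [3.121, -0.352, 0.0]
force: [0.4, 0.7, 0.2]
gripper_width: 0.0397
grip_force: 0.0
clock: 21.4
eef_pos: [0.4671, 0.0492, 0.2024]
tool_rot: [-3.047, -0.763, -0.001]
force: [0.2, -0.5, -0.0]
gripper_width: 0.0402
grip_force: 0.0
clock: 21.9
eef_pos: [0.4671, 0.0492, 0.2024]
tool_rot: [-2.594, -1.771, -0.001]
force: [-0.1, 0.2, -0.5]
gripper_width: 0.04
grip_force: 0.0
clock: 22.2
eef_pos: [0.4671, 0.0491, 0.2024]
tool_rot: [-2.421, -2.001, -0.001]
force: [-0.0, 0.0, 0.9]
gripper_width: 0.0401
grip_force: 0.0
[array([0.002, 0.014, 0.32 ]), ('wz', np.float64(-0.002))] [-6.40267779e-02 -1.24209191e-01  1.96472588e+00  6.17261234e-04
  1.30110466e+00  1.28069290e-01]
```

```bash
M="python3 -m handwheel"
$M '[[[0,0.014,0.1,0,0,0,40],[0.002,0.014,0.2,0,0,0,40],[0.002,0.014,0.28,0,0,0,40],[0.002,0.014,0.32,0,0,0,40],[0.002,0.014,0.32,0,0,0,40]]]'
$M '[[[0,0,0,0,0,0,3],[0,0,0,0,0,0,3],[0,0,0,0,0,0,3],[0,0,0,0,0,0,3],[0,0,0,0,0,0,3]]]' 45
$M '[[[0,0,-0.008,0,0,0,3],[0,0,-0.016,0,0,0,3],[0,0,-0.024,0,0,0,3],[0,0,-0.024,0,0,0,3]]]'
```

```text
clock: 22.75
eef_pos: [0.4694, 0.0484, 0.1211]
tool_rot: [-2.422, -1.997, 0.003]
force: [0.7, 1.1, 0.1]
gripper_width: 0.0401
grip_force: 0.0
clock: 23.25
eef_pos: [0.4708, 0.048, 0.123]
tool_rot: [2.423, 1.999, 0.001]
force: [-0.8, 0.5, 3.1]
gripper_width: 0.0086
grip_force: 45.2
clock: 23.65
eef_pos: [0.4705, 0.0481, 0.1287]
tool_rot: [2.423, 2.0, 0.0]
force: [-0.7, -0.8, -1.8]
gripper_width: 0.0089
grip_force: 45.0
```

```bash
M="python3 -m handwheel"
$M '[[[0,0,-0.04,0,0,0,3],[0,0,-0.08,0,0,0,3],[0,0,-0.12,0,0,0,3],[0,0,-0.16,0,0,0,3],[0,0,-0.2,0,0,0,3]]]'
$M '[[[0,0,-0.05,0,0,0,3],[0,0,-0.1,0,0,0,3],[0,0,-0.15,0,0,0,3],[0,0,-0.185,0,0,0,3],[0,0,-0.185,0,0,0,3]]]'
$M '[[[0,0,0,0,0,0,3],[0,0,0,0,0,0,3],[0,0,0,0,0,0,3],[0,0,0,0,0,0,3],[0,0,0,0,0,0,3]]]'
python3 - <<'E'
from h import *
im,_=shot('side');shot('top')
cv2.imwrite('pics/s6.png',cv2.resize(im[150:290,210:370],(640,560),interpolation=cv2.INTER_CUBIC)[:,:,::-1])
print([(round(r['confidence'],2),np.round(r['point'],3)) for r in arm.find_in('side','splash_cap')])
E
```

```text
clock: 24.15
eef_pos: [0.4707, 0.0481, 0.1798]
tool_rot: [2.422, 2.0, 0.001]
force: [0.3, 0.4, -2.5]
gripper_width: 0.0084
grip_force: 45.0
clock: 24.65
eef_pos: [0.4715, 0.048, 0.2267]
tool_rot: [2.421, 1.999, 0.004]
force: [0.8, -0.1, -3.0]
gripper_width: 0.0087
grip_force: 45.0
clock: 25.15
eef_pos: [0.4703, 0.0481, 0.2245]
tool_rot: [-2.422, -2.0, 0.001]
force: [-0.5, -0.3, -1.8]
gripper_width: 0.0084
grip_force: 45.0
[(0.68, array([ 0.462, -0.349,  0.038])), (0.64, array([0.466, 0.075, 0.16 ]))]
```

View pics/s6.png

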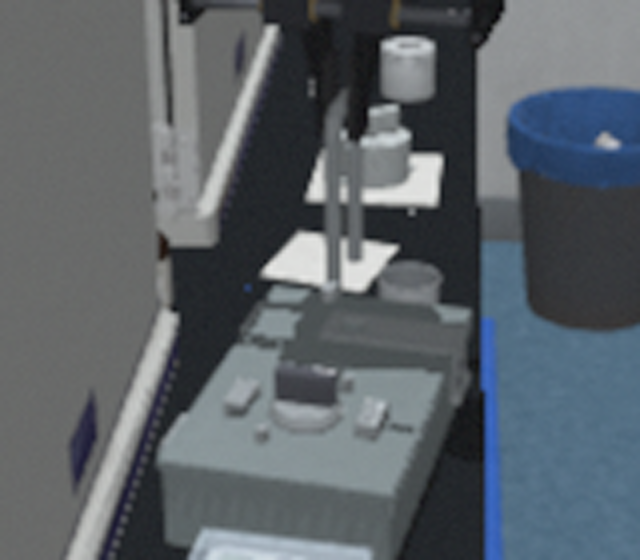

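The shackle hangs legs down in the gripper, with its legs at (332,200) and (355,200) clear of the lid. The cap stands on the large mat at (385,150), and the dial points at the index line at (400,428). Handing in.

```bash
python3 -c "
from station import arm
print(arm.close_job())"
```

```text
the job is handed in; nothing more can be done
None
```

I handed the job in at about 25 s: the cap stands on the large mat, the dial is in the click at the index line (measured about -0.03 rad), and the gripper is holding the shackle still, legs down, about 5 cm above the lid; the hand-in returned no verdict.

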